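# Pin the serving boards together for the move

## Task

The family is packing for the move. Lay the dark serving board that has a hole in it on the pale board already on the wooden stand, lying flat, the same way round and with the holes lined up. Then take the copper-coloured pin from the rack and lower it (do not drop it) through both boards into the stand until its collar rests on the top board, and let go.

Things in the scene. Friction and masses are not known exactly. Their poses are not given: they have to be found in the camera images.
- stand: Fixed wooden block, 120 (its x) x 70 (its y) x 50 mm high, standing on the chest top, turned by up to 0.4 rad. Origin at the centre of its underside, z up. An upright round hole, 34 mm in diameter, goes right through at the origin's x, y.
- board_low: Loose pale board, 160 (its x) x 60 (its y) x 20 mm thick, 120 g, already lying flat on the stand, its hole nearly over the stand's. Origin at the centre of its underside; a 34 mm round hole goes right through there, along z.
- board_top: Loose dark board, 160 (its x) x 60 (its y) x 20 mm thick, about 120 g, lying flat on the chest top. Origin at the centre of its underside; a 34 mm round hole goes right through there. Can be gripped across its 60 mm width at the middle. Either end may point either way. (Another dark board of that size has no hole: not wanted.)
- pin: Loose copper pin, about 150 g, upright, hung by its collar on a fixed rack 80 mm high: lift 80 mm to free it. Origin at its lower tip, z up its axis, x along the rack. Shaft 14 mm wide, 75 mm long; collar 60 mm wide, 75-81 mm above origin; round grip knob 24 mm wide, 81-121 mm above origin. (130 mm along the 200 x 70 mm rack stands a pale wooden peg with a square knob: not wanted.)
Things that resemble listed ones, but are neither listed nor needed, are in the scene too. Leave any red look-alike of the pin alone. Leave any green look-alike of the board_top alone.

How it is judged:
On the way:
1. the dark board with the hole lies on the pale board, holes lined up, and has been let go (horizontal distance between each of board_top, board_low and stand below 0.015 m and horizontal distance between board_top and board_low below 0.015 m and z of board_top in the frame of stand between 0.064 and 0.076 m and angle between board_top's own z axis and vertical below 0.1 rad and angle between the x axis of each of board_top, board_low and the x axis of stand, either way round below 0.26 rad and z of board_low in the frame of stand between 0.045 and 0.055 m and contact force between the fingers and board_top below 0.2 N), for 0.2 s.
At the end, for the whole second after the job is handed in: Pale board, then dark board, flat on the stand: holes within 15 mm, long sides within 15 degrees of the stand's; pin through both, collar within 8 mm of the top board, axis within 18 mm of the stand's hole, upright within 7 degrees; released, at rest (horizontal distance between each of board_top, board_low and stand below 0.015 m and horizontal distance between board_top and board_low below 0.015 m and z of board_top in the frame of stand between 0.064 and 0.076 m and angle between board_top's own z axis and vertical below 0.1 rad and angle between the x axis of each of board_top, board_low and the x axis of stand, either way round below 0.26 rad and z of board_low in the frame of stand between 0.045 and 0.055 m and z of pin in the frame of stand between 0.005 and 0.023 m and horizontal distance between pin and stand below 0.018 m and angle between pin's own z axis and vertical below 0.12 rad and linear speed of each of pin, board_top below 0.02 m/s and contact force between the fingers and pin below 0.2 N); the robot touches nothing.
It fails at once if the pin is dropped (falls free from more than about 30 mm) (contact force between the fingers and pin below 0.05 N and linear speed of pin above 0.8 m/s).
It fails at once if the dark board is dropped (falls free from more than about 30 mm) (contact force between the fingers and board_top below 0.05 N and linear speed of board_top above 0.8 m/s).
It also fails if it takes over 72 s, if anything falls off the work surface, if the arm or the gripper's body presses on something with over 40 N, if the wrist force passes 120 N, or if a joint passes its speed limit or range.

## Robot

A 7-joint arm with a two-finger parallel gripper is mounted at the origin on the work surface. World frame = base frame: x ahead of the robot, y to its left, z up, the work surface at z = 0. Lengths are in m, angles in rad, forces in N, time in s.
With the tool pointing down it reaches from about 0.425 to 0.875 m from the base axis. Payload 4.7 kg.
Tool frame: the origin (TCP) lies at the very end of the fingers, on their centre line; the grasp point (between the pads) lies 19 mm behind it; z points along the fingers, y is the direction in which the jaws open and shut (so a half turn about z gives the same grasp; the last joint's range is limited). The gripper opens to 87 mm and grips with 3 to 60 N. Pads are 19 mm wide; open, the fingers measure 117 mm over their backs; the gripper's body (75 mm by 190 mm) begins 51 mm behind the grasp point.
Start: joints at [-1.309, 0.321, -0.07, 1.45, 0.023, 1.371, -0.057], TCP at [0.159, 0.63, 0.188] pointing down, gripper open.
Joint ranges: [-2.86, 2.86], [-0.3, 2.09], [-1.38, 1.24], [0.06, 2.45], [-1.56, 4.7], [0.09, 2.05], [-2.69, 2.69]. Speed limits (rad/s): [2.57, 2.57, 3.14, 3.14, 3.14, 3.14, 3.14].

## Interface

Orientations are given as a rotation vector (axis times angle).
In Python, from bench import * gives the robot as it stands.
- The arm moves only by the shell command python3 -m jog 'ROWS' [OPENING] [FORCE]. ROWS is JSON, a list of rows, each a list of 4 numbers: the shift along the world's x, y, z in mm, then the turn about the world's z in rad. In form: [[x, y, z, twist], ...]. A call has exactly 8 rows; each row is the pose to reach, as a shift and turn from the pose commanded when the call began; what a row does not reach only later rows make up. A row lasts 1/8 s, in which the tool goes at most 62.5 mm and 10.7 degrees, less where a joint would pass 70% of its speed; a pose out of reach is approached as far as the arm can. A call with a gripper value outside its range is refused whole. OPENING is the opening, from -1 (shut) to 1 (fully open), set as the call begins (- or left out, the last holds). The fingers move at their own pace and stop on an object; FORCE is the grip in N (left out, the last holds). Time passes only in rows, so rows that repeat a pose let the fingers close, or fill a call up. It gives the time, the measured TCP pose, the force and the opening at its end, in the units of the state.
- get_state(): the state, without advancing time (a new reading comes with each control period).
- get_image(name): name is "scene" or "side" or "wrist"; returns a dict with "image" (384x512x3 uint8, red, green, blue), "fx", "fy", "cx", "cy" (pixels), "D" ([k1, k2, p1, p2, k3] as OpenCV has them; the pictures are not rectified), "position" and "rotation" of the camera in the world; the wrist camera has in their place "tool_from_camera" (4x4, takes a point from camera to tool coordinates, whose origin is the TCP and whose axes are the flange's). Camera axes: x right, y down, z forward; pixel columns grow to the right and rows downward; lengths in m; the calibration is good to about 2 mm. A picture is of the moment at which its call begins: read the wrist's pose just before it. There is no depth.
- close_job(): hands the job in, once; it reports no verdict.
The state is a dict: "time": time; "joint_positions": joint angles; "qd": joint speeds; "joint_torque": joint torques, N m; "position": TCP position; "tool_rot": TCP orientation; "ft_force": force on the tool from outside, world axes, zero at the start; "torque": the same for the moment, N m; "grip_width": opening from 0.0 (shut) to 1.0 (fully open).
Only numpy, scipy, OpenCV 4.12 (cv2) and the standard library are available. Lean on these libraries where they do the work, as an engineer would, in place of code of your own. Each camera call takes 0.05 s, during which the arm holds its last target. There are 200 camera calls.

## Working session

There is one attempt and no reset: what is moved stays moved. The work goes in short steps, Python scripts to look and compute and a shell command to move; the robot and the scene stay as the last step left them, time stands still between calls to the robot, and variables do not carry over. Pictures are saved under pics/ and viewed, about 8 in all and at most 12, crops included, and the job is handed in when it is done.

```bash
mkdir -p pics; ls; cat > h.py <<'E'
from bench import *
import numpy as np, cv2
from scipy.spatial.transform import Rotation as R
def snap(name):
    s=get_state(); c=get_image(name)
    if 'tool_from_camera' in c:
        T=np.eye(4);T[:3,:3]=R.from_rotvec(s['tool_rot']).as_matrix();T[:3,3]=s['position']
        M=T@np.array(c['tool_from_camera']);c['position']=M[:3,3];c['rotation']=M[:3,:3]
    c['K']=np.array([[c['fx'],0,c['cx']],[0,c['fy'],c['cy']],[0,0,1.]])
    c['rotation']=np.array(c['rotation']);c['position']=np.array(c['position'])
    return c
def plane(c,px,z):
    p=cv2.undistortPoints(np.array(px,float).reshape(-1,1,2),c['K'],np.array(c['D'],float)).reshape(-1,2)
    d=np.c_[p,np.ones(len(p))]@c['rotation'].T
    return c['position']+d*((z-c['position'][2])/d[:,2])[:,None]
def save(c,f,crop=None,k=1):
    im=c['image'][:,:,::-1]
    if crop: im=im[crop[1]:crop[3],crop[0]:crop[2]]
    cv2.imwrite(f,cv2.resize(im,None,fx=k,fy=k,interpolation=cv2.INTER_CUBIC))
E
python3 - <<'E'
from h import *
import pickle
a={n:snap(n) for n in("scene","side","wrist")}
pickle.dump(a,open('a.pkl','wb'))
for n,c in a.items(): print(n,c['position'],c['rotation'].round(2).tolist(),c['fx'])
cv2.imwrite('pics/all.png',np.hstack([cv2.resize(a[n]['image'][:,:,::-1],(400,300)) for n in("side","wrist")]))
save(a['scene'],'pics/s.png',None,1.5)
E
```

```text
pics
scene [ 0.74919509 -0.42681933  0.71239789] [-2.38, -0.63, 0.25] 353.87121312027847
side [ 0.29343498 -1.01126919  0.79027062] [-2.16, 0.23, -0.1] 490.5938375170103
wrist [0.08098245 0.65036113 0.38457508] [[0.24, 0.93, 0.28], [0.97, -0.23, -0.07], [-0.0, 0.29, -0.96]] 334.9578903155781
```

View pics/s.png

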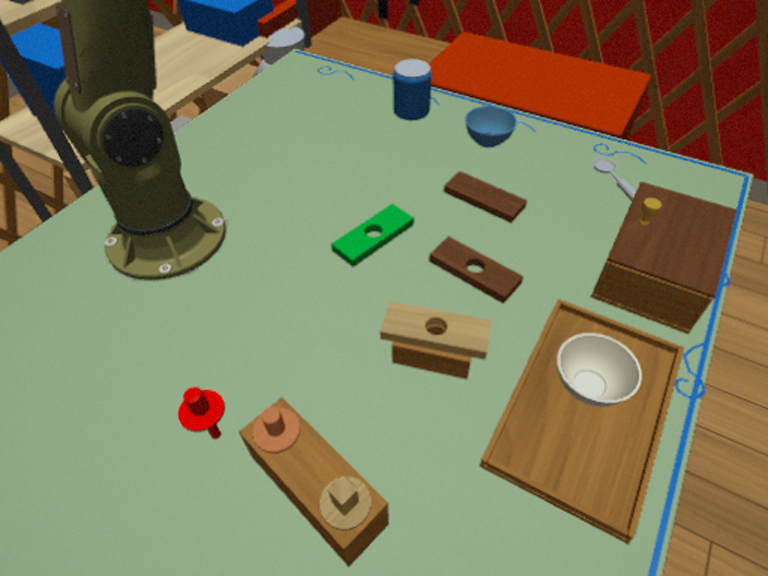

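View pics/all.png

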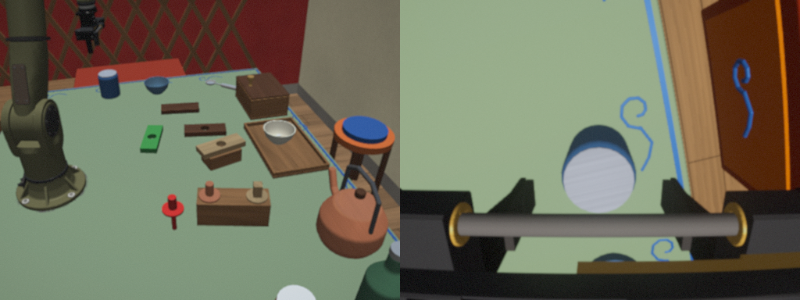

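The scene picture (×1.5) shows several candidates:
- **Boards:** dark with a hole at (475,267), dark without a hole at (485,196), and green at (373,234). The first fits.
- **Pale board:** on the stand, hole at (436,326).
- **Pins:** copper with a round knob at (274,425), square-knob peg at (345,497), and red at (200,408). The copper one fits.

Next I'll measure them and confirm in one crop.

```bash
sed -i "s/    c\['rotation'\]=np.array(c\['rotation'\]);/    c['rotation']=np.array(c['rotation']) if np.size(c['rotation'])==9 else R.from_rotvec(c['rotation']).as_matrix();/" h.py
python3 - <<'E'
from h import *
import pickle
a=pickle.load(open('a.pkl','rb'))
for n in('scene','side'):
    c=a[n];c['rotation']=R.from_rotvec(np.ravel(c['rotation'])).as_matrix()
c=a['scene'];hsv=cv2.cvtColor(c['image'],cv2.COLOR_RGB2HSV)
for p in [(300,165),(317,178),(300,222),(291,218),(275,238),(183,290),(183,276),(228,333),(220,320),(230,280)]: print(p,hsv[p[1],p[0]])
def at(p,z): return plane(c,[p],z)[0].round(3)
print('board hole',at((317,178),.02),'ends',at((291.5,169),.02),at((343,188),.02))
print('low hole',at((291,217),.07),'ends',at((256.5,213),.07),at((326,227),.07))
print('collar',at((184,287),.084),'peg',at((230,335),.084))
im=np.hstack([cv2.resize(c['image'][110:260,210:370],(480,450),interpolation=2),cv2.resize(c['image'][250:380,110:270],(320,260),interpolation=2).repeat(1,0) if 0 else cv2.copyMakeBorder(cv2.resize(c['image'][250:380,150:270],(320,346),interpolation=2),0,104,0,0,0)])
cv2.imwrite('pics/crop.png',im[:,:,::-1])
E
```

```text
(300, 165) [ 12 162  96]
(317, 178) [ 51  52 172]
(300, 222) [ 21 108 170]
(291, 218) [ 16 224  75]
(275, 238) [ 15 185  76]
(183, 290) [ 11 170 117]
(183, 276) [ 13 151 186]
(228, 333) [ 20 102 175]
(220, 320) [ 17 153 160]
(230, 280) [ 52  51 175]
board hole [0.556 0.2   0.02 ] ends [0.482 0.197 0.02 ] [0.628 0.2   0.02 ]
low hole [0.567 0.017 0.07 ] ends [ 0.494 -0.012  0.07 ] [0.646 0.03  0.07 ]
collar [ 0.468 -0.242  0.084] peg [ 0.593 -0.274  0.084]
```

View pics/crop.png

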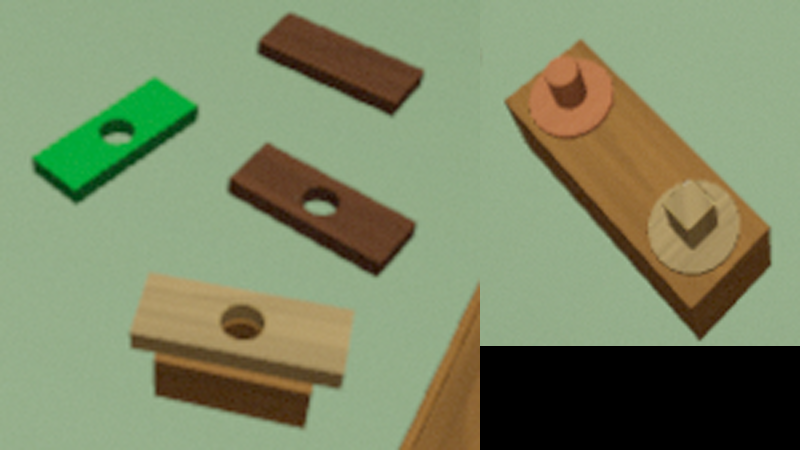

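Confirmed: the dark holed board at about (0.556, 0.200), the stand hole at about (0.567, 0.017) and the copper round-knob pin at about (0.468, -0.242). Moving above the board.

```bash
python3 -m jog '[[40,-43,0,0.03],[80,-87,0,0.06],[120,-130,0,0.1],[160,-173,0,0.13],[200,-216,0,0.16],[240,-260,0,0.2],[280,-303,0,0.23],[320,-346,0,0.26]]' 1 30; python3 -m jog '[[35,-40,0,0],[70,-80,0,0],[75,-84,0,0],[75,-84,0,0],[75,-84,0,0],[75,-84,0,0],[75,-84,0,0],[75,-84,0,0]]'
cat >> h.py <<'E'
def hsv(c): return cv2.cvtColor(c['image'],cv2.COLOR_RGB2HSV)
def blobs(m,amin=300):
    cs,h=cv2.findContours(m.astype(np.uint8),cv2.RETR_CCOMP,cv2.CHAIN_APPROX_NONE)
    return [(k,h[0][i][3]) for i,k in enumerate(cs) if cv2.contourArea(k)>amin]
def yaw(): return R.from_rotvec(get_state()['tool_rot']).as_matrix()[:2,1]
E
python3 - <<'E'
from h import *
import pickle
c=snap('wrist');pickle.dump(c,open('w1.pkl','wb'));save(c,'pics/w1.png')
s=get_state();print(s['position'],yaw(),s['time'])
H=hsv(c);m=cv2.inRange(H,(0,90,20),(18,255,140))
for k,p in blobs(m,150):
    w=plane(c,k.reshape(-1,2),.02)[:,:2]; r=cv2.minAreaRect((w*1000).astype(np.float32)); print(k.mean(0).round(),p,r)
E
```

```text
time: 1.15
position: [0.4804, 0.2826, 0.1885]
tool_rot: [-0.021, 3.141, 0.001]
ft_force: [0.4, 0.4, 0.9]
grip_width: 1.002
time: 2.15
position: [0.5543, 0.2005, 0.1886]
tool_rot: [-0.02, 3.141, 0.0]
ft_force: [-0.6, 0.5, -0.0]
grip_width: 0.999
[0.55432715 0.20040892 0.18854909] [-0.01260102  0.99992058] 2.2
[[334. 325.]] -1 ((764.2077026367188, 316.3523254394531), (52.92953109741211, 132.24789428710938), 0.14290547370910645)
[[198. 333.]] -1 ((783.8763427734375, 126.56644439697266), (133.43313598632812, 60.392147064208984), 64.7526626586914)
[[ 70. 185.]] -1 ((580.4332275390625, -10.664548873901367), (36.115535736083984, 37.374786376953125), 33.69436264038086)
[[103. 162.]] -1 ((565.61083984375, 39.853050231933594), (177.461669921875, 37.13144302368164), 15.994179725646973)
[[259. 157.]] -1 ((551.9557495117188, 206.53573608398438), (57.788089752197266, 157.88365173339844), 80.36492156982422)
[[258. 161.]] 567 ((550.1744384765625, 206.38247680664062), (34.25989532470703, 34.891624450683594), 45.89994430541992)
[[433. 102.]] -1 ((486.3471984863281, 396.3443603515625), (63.51171112060547, 157.22647094726562), 82.41670989990234)
```

View pics/w1.png

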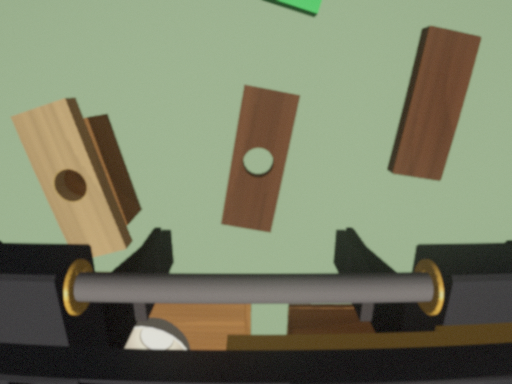

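The wrist picture shows the wanted board with its hole at (258,161), about (551, 206) mm and yaw -0.168. The pale board's hole is at (71,185). I'll twist and descend, and measure the pale board and stand from the same picture.

```bash
python3 -m jog '[[-3,6,-25,-0.06],[-3,6,-50,-0.12],[-3,6,-80,-0.18],[-3,6,-110,-0.18],[-3,6,-140,-0.18],[-3,6,-150,-0.18],[-3,6,-150,-0.18],[-3,6,-150,-0.18]]' 1 30
python3 - <<'E'
from h import *
import pickle
c=snap('wrist');save(c,'pics/w2.png')
H=hsv(c);m=cv2.inRange(H,(0,90,20),(18,255,140))
for k,p in blobs(m,400):
    w=plane(c,k.reshape(-1,2),.02)[:,:2]; print('dark',k.mean(0).round(),p,cv2.minAreaRect((w*1000).astype(np.float32)))
s=get_state();print(s['position'],yaw())
c=pickle.load(open('w1.pkl','rb'));H=hsv(c);print(H[130,50],H[220,100],H[150,105],H[150,120],H[185,70])
m=cv2.inRange(H,(15,60,130),(28,190,255))
for k,p in blobs(m,150):
    w=plane(c,k.reshape(-1,2),.07)[:,:2]; print('pale',k.mean(0).round(),p,cv2.minAreaRect((w*1000).astype(np.float32)))
E
```

```text
time: 3.2
position: [0.5525, 0.2066, 0.0399]
tool_rot: [0.263, 3.128, 0.002]
ft_force: [0.4, 0.3, 0.6]
grip_width: 0.997
dark [[ 21. 218.]] -1 ((525.3792724609375, 43.928443908691406), (46.01192855834961, 51.7913818359375), 79.74763488769531)
dark [[252. 180.]] -1 ((537.435302734375, 208.974609375), (59.01005935668945, 129.33018493652344), 80.30082702636719)
dark [[252. 205.]] 411 ((548.2906494140625, 207.1894989013672), (33.08088684082031, 29.12262535095215), 80.38584899902344)
dark [[488.  95.]] -1 ((503.3769836425781, 371.3676452636719), (124.30944061279297, 34.94237518310547), 1.4253931045532227)
[0.5525796  0.20661848 0.03997925] [0.16703438 0.98594976]
[ 20  96 184] [ 19  97 184] [ 14 139  75] [ 41  61 130] [ 15 162  77]
pale [[205. 321.]] -1 ((732.8546752929688, 143.6477508544922), (64.3862533569336, 113.70418548583984), 1.2739925384521484)
pale [[439. 292.]] -1 ((684.8045654296875, 411.1190185546875), (61.48740768432617, 12.944247245788574), 6.747467517852783)
pale [[ 68. 292.]] -1 ((690.3829345703125, -4.603165626525879), (14.003908157348633, 61.62761306762695), 84.83779907226562)
pale [[ 69. 179.]] -1 ((566.3154296875, 17.715370178222656), (160.6614532470703, 61.158935546875), 16.065547943115234)
pale [[ 70. 185.]] 76 ((566.005859375, 18.071908950805664), (32.8990364074707, 32.932559967041016), 40.543819427490234)
```

View pics/w2.png

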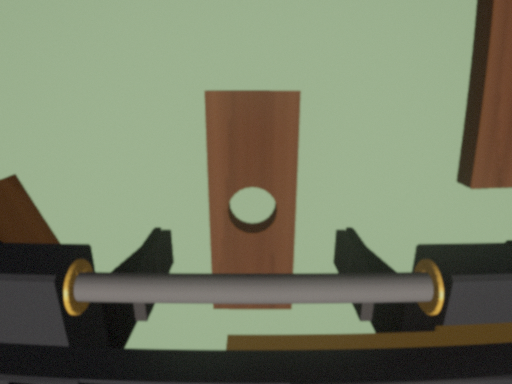

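Jaws straddle the dark board squarely, with its hole at (252,205). Pale board: centre (566, 18) mm, yaw 0.280. Lower, grip, lift.

```bash
python3 -m jog '[[-1,0,-15,0],[-1,0,-28,0],[-1,0,-34,0],[-1,0,-34,0],[-1,0,-34,0],[-1,0,-34,0],[-1,0,-34,0],[-1,0,-34,0]]' 1 30; python3 -m jog '[[0,0,0,0],[0,0,0,0],[0,0,0,0],[0,0,0,0],[0,0,0,0],[0,0,0,0],[0,0,0,0],[0,0,0,0]]' -1 30;  python3 -m jog '[[0,0,20,0],[0,0,50,0],[0,0,80,0],[0,0,110,0],[0,0,130,0],[0,0,130,0],[0,0,130,0],[0,0,130,0]]'; python3 -m jog '[[3,-35,0,0.07],[6,-75,0,0.15],[9,-115,0,0.22],[12,-150,0,0.3],[15,-180,0,0.37],[15,-189,0,0.448],[15,-189,0,0.448],[15,-189,0,0.448]]'
python3 - <<'E'
from h import *
s=get_state();print(s['position'],yaw(),s['time'])
c=snap('wrist');save(c,'pics/w3.png')
zb=s['position'][2]-.006
H=hsv(c);m=cv2.inRange(H,(0,90,20),(18,255,140))
for k,p in blobs(m,400):
    w=plane(c,k.reshape(-1,2),zb+.02)[:,:2]; print('dark',k.mean(0).round(),p,cv2.minAreaRect((w*1000).astype(np.float32)))
m=cv2.inRange(H,(15,60,130),(28,190,255))
for k,p in blobs(m,400):
    w=plane(c,k.reshape(-1,2),.07)[:,:2]; print('pale',k.mean(0).round(),p,cv2.minAreaRect((w*1000).astype(np.float32)))
E
```

```text
time: 4.25
position: [0.5506, 0.2062, 0.0047]
tool_rot: [0.263, 3.13, 0.0]
ft_force: [0.9, 0.4, 0.6]
grip_width: 0.999
time: 5.25
position: [0.5505, 0.2062, 0.0045]
tool_rot: [0.263, 3.13, 0.0]
ft_force: [0.6, 0.9, -0.2]
grip_width: 0.171
time: 6.25
position: [0.5497, 0.2059, 0.1334]
tool_rot: [-0.263, -3.129, 0.002]
ft_force: [0.2, 0.0, -0.0]
grip_width: 0.007
time: 7.25
position: [0.5651, 0.0181, 0.134]
tool_rot: [0.438, -3.11, -0.001]
ft_force: [0.1, -0.6, 1.0]
grip_width: 0.006
[0.56513569 0.01810922 0.13396244] [-0.27635489  0.96105549] 7.25
dark [[255. 330.]] -1 ((633.1602783203125, 39.940311431884766), (14.080778121948242, 30.28708267211914), 21.476318359375)
dark [[252. 197.]] -1 ((544.7301635742188, 12.430468559265137), (17.24628257751465, 22.264802932739258), 21.61573028564453)
dark [[430. 199.]] -1 ((524.3455810546875, 117.710693359375), (40.358070373535156, 92.01175689697266), 80.59127807617188)
dark [[430. 212.]] 507 ((524.479248046875, 116.58656311035156), (14.516451835632324, 18.904705047607422), 66.21792602539062)
dark [[15. 61.]] -1 ((509.4416809082031, -137.60733032226562), (26.97072982788086, 85.68279266357422), 75.47056579589844)
pale [[108. 318.]] -1 ((722.7780151367188, -80.95248413085938), (34.62370681762695, 28.629812240600586), 16.194324493408203)
pale [[249. 170.]] -1 ((550.3839721679688, 11.238395690917969), (126.5905532836914, 65.54987335205078), 15.078169822692871)
pale [[254. 193.]] 51 ((565.8843994140625, 17.817062377929688), (33.33720779418945, 33.57889175415039), 16.062175750732422)
```

View pics/w3.png

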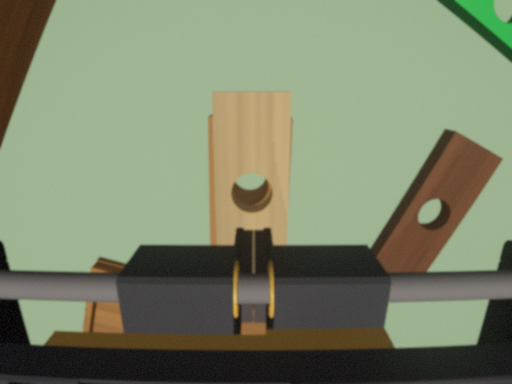

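The grip missed: the fingers are fully shut, and the dark board still lies on the table with its hole at (430,212). I'll check where the board is now and where the TCP projects in the picture.

```bash
python3 - <<'E'
from h import *
import pickle
s=get_state();c=snap('wrist');pickle.dump(c,open('w3.pkl','wb'))
def proj(c,P):
    q=(np.atleast_2d(P)-c['position'])@c['rotation'];return cv2.projectPoints(q,np.zeros(3),np.zeros(3),c['K'],np.array(c['D'],float))[0].reshape(-1,2).round(1)
p=np.array(s['position']);Rm=R.from_rotvec(s['tool_rot']).as_matrix()
print('tcp',proj(c,p),'grasp',proj(c,p-.019*Rm[:,2]),Rm.round(3).tolist())
m=cv2.inRange(hsv(c),(0,90,20),(18,255,140))
for k,q in blobs(m,400):
    w=plane(c,k.reshape(-1,2),.02)[:,:2]; print(k.mean(0).round(),q,cv2.minAreaRect((w*1000).astype(np.float32)))
a=snap('scene');H=hsv(a);m=cv2.inRange(H,(0,90,20),(18,255,140))
for k,q in blobs(m,60):
    w=plane(a,k.reshape(-1,2),.02)[:,:2]; print('sc',k.mean(0).round(),q,cv2.minAreaRect((w*1000).astype(np.float32)))
E
```

```text
tcp [[251.8 221.8]] grasp [[251.7 234.3]] [[-0.961, -0.277, -0.001], [-0.277, 0.961, 0.0], [0.001, 0.0, -1.0]]
[[266. 331.]] -1 ((732.5380859375, 80.37222290039062), (25.824357986450195, 87.7691421508789), 20.033878326416016)
[[250. 196.]] -1 ((584.337158203125, 23.242740631103516), (29.088977813720703, 38.017398834228516), 19.80813980102539)
[[430. 201.]] -1 ((550.036865234375, 202.30397033691406), (67.96891784667969, 156.32139587402344), 80.23783874511719)
[[430. 211.]] 504 ((550.263671875, 200.6674041748047), (24.682836532592773, 32.12390899658203), 66.28217315673828)
[[15. 60.]] -1 ((524.0517578125, -231.1060791015625), (45.70160675048828, 143.70777893066406), 75.4880142211914)
sc [[479. 366.]] -1 ((994.6810302734375, -95.71283721923828), (44.193328857421875, 101.20682525634766), 89.880615234375)
sc [[482. 346.]] -1 ((992.7123413085938, -41.060218811035156), (98.907470703125, 7.0015549659729), 0.40476807951927185)
sc [[484. 326.]] -1 ((990.7464599609375, -0.8451695442199707), (5.012868881225586, 94.99114227294922), 89.83731079101562)
sc [[210. 338.]] -1 ((520.0115966796875, -249.
[... 1526 characters left out ...]
65.]] -1 ((-264.6741943359375, 392.67828369140625), (102.46390533447266, 81.75947570800781), 88.63153839111328)
sc [[ 2. 61.]] -1 ((-736.1729125976562, 183.48904418945312), (20.157573699951172, 301.4326171875), 54.88945770263672)
sc [[416.  52.]] -1 ((574.9302978515625, 1129.9932861328125), (694.6160888671875, 939.9851684570312), 5.968132972717285)
sc [[238.  16.]] -1 ((-128.162109375, 912.529296875), (320.266357421875, 418.3341064453125), 34.77919006347656)
sc [[185.  13.]] -1 ((-376.2313232421875, 853.8340454101562), (244.93507385253906, 93.4990234375), 88.34785461425781)
sc [[101.  13.]] -1 ((-682.4340209960938, 651.6817016601562), (138.039306640625, 352.4158630371094), 41.52888107299805)
```

The board stayed almost in place, so the fingers probably closed over it. I'll go back, re-measure from near, and look from the side before closing.

```bash
python3 -m jog '[[-3,35,0,-0.07],[-6,75,0,-0.15],[-9,115,0,-0.22],[-12,150,0,-0.3],[-15,180,0,-0.37],[-15,186,0,-0.448],[-15,186,0,-0.448],[-15,186,0,-0.448]]' 1; python3 -m jog '[[0,0,-30,0],[0,0,-60,0],[0,0,-85,0],[0,0,-94,0],[0,0,-94,0],[0,0,-94,0],[0,0,-94,0],[0,0,-94,0]]'
python3 - <<'E'
from h import *
c=snap('wrist')
m=cv2.inRange(hsv(c),(0,90,20),(18,255,140))
for k,q in blobs(m,400):
    w=plane(c,k.reshape(-1,2),.02)[:,:2]; print(k.mean(0).round(),q,cv2.minAreaRect((w*1000).astype(np.float32)))
s=get_state();print(s['position'],yaw(),s['grip_width'])
c2=snap('side');save(c2,'pics/d1.png',(190,90,350,210),4)
E
```

```text
time: 8.4
position: [0.5505, 0.2026, 0.1345]
tool_rot: [0.262, 3.13, -0.0]
ft_force: [-0.2, 0.1, -0.5]
grip_width: 0.833
time: 9.4
position: [0.5508, 0.2034, 0.0411]
tool_rot: [0.263, 3.13, 0.001]
ft_force: [-0.7, 1.0, 0.3]
grip_width: 0.999
[[ 24. 218.]] -1 ((524.652099609375, 40.77268981933594), (50.17842483520508, 51.48506164550781), 81.47786712646484)
[[257. 181.]] -1 ((537.1943969726562, 209.11399841308594), (58.92798614501953, 128.9073486328125), 80.3561782836914)
[[257. 206.]] 406 ((548.3231811523438, 207.2048797607422), (30.39661407470703, 31.15871238708496), 34.12936019897461)
[[488. 101.]] -1 ((502.1139221191406, 369.9928283691406), (125.72393798828125, 33.1847038269043), 1.3976880311965942)
[0.5507434  0.20333339 0.04099557] [0.16687911 0.98597716] 1.0027361321531465
```

The board hasn't moved at all. I'll lower and look at finger height before closing.

```bash
python3 -m jog '[[-1,4,-15,0],[-1,4,-28,0],[-1,4,-36,0],[-1,4,-38,0],[-1,4,-38,0],[-1,4,-38,0],[-1,4,-38,0],[-1,4,-38,0]]'
python3 - <<'E'
from h import *
c2=snap('side');w=snap('wrist')
im=np.hstack([cv2.resize(c2['image'][110:210,200:320],(480,400),interpolation=2),cv2.resize(w['image'],(320,240)).copy() if 0 else cv2.copyMakeBorder(cv2.resize(w['image'],(320,240)),0,160,0,0,0)])
cv2.imwrite('pics/d2.png',im[:,:,::-1])
E
```

```text
time: 10.5
position: [0.5496, 0.2073, 0.0028]
tool_rot: [0.263, 3.13, 0.001]
ft_force: [0.4, -1.4, -0.7]
grip_width: 1.005
```

View pics/d2.png

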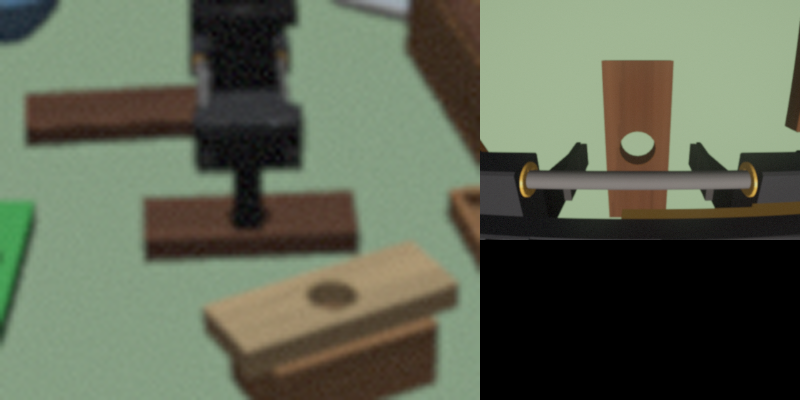

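In the side view the near fingertip (crop (245,225)) sits over the board's top face rather than beside it, so the tip seems too high relative to the board. I'll triangulate the heights.

```bash
python3 - <<'E'
from h import *
import pickle
def proj(c,P):
    q=(np.atleast_2d(P)-c['position'])@c['rotation'];return cv2.projectPoints(q,np.zeros(3),np.zeros(3),c['K'],np.array(c['D'],float))[0].reshape(-1,2).round(1)
s=get_state();p=np.array(s['position']);Rm=R.from_rotvec(s['tool_rot']).as_matrix()
c=snap('side');d=snap('scene')
for n,k in(('side',c),('scene',d)): print(n,'tcp near',proj(k,p-Rm[:,1]*.0435),'board top corners z.02/z0',*[proj(k,[(.551,.2065,z),(.551+.0739,.2065-.043,z),(.551-.0838,.2065-.0161,z)]).tolist() for z in(.02,0.,-.02)])
a=pickle.load(open('a.pkl','rb'))
for n in('scene','side'):
    k=a[n]; k['rotation']=R.from_rotvec(np.ravel(k['rotation'])).as_matrix() if np.size(k['rotation'])==3 else k['rotation']
w=pickle.load(open('w1.pkl','rb'));a['w1']=w
obs={}
for n,k in a.items():
    if n=='wrist':continue
    m=cv2.inRange(hsv(k),(0,90,20),(18,255,140))
    for z in(-.02,0,.02):
        for b,q in blobs(m,15):
            x=plane(k,b.reshape(-1,2),z)[:,:2];r=cv2.minAreaRect((x*1000).astype(np.float32))
            if abs(r[0][0]-560)<40 and abs(r[0][1]-200)<50: print(n,z,q>=0,b.mean(0).round(1),np.round(r[0],1),np.round(r[1],1))
E
```

```text
side tcp near [[261.  175.8]] board top corners z.02/z0 [[260.7, 163.0], [288.5, 167.3], [234.0, 169.3]] [[260.8, 168.6], [288.4, 173.1], [234.3, 175.1]] [[260.9, 174.2], [288.2, 178.7], [234.6, 180.7]]
scene tcp near [[306.1 189.3]] board top corners z.02/z0 [[316.4, 175.8], [336.3, 197.0], [285.6, 168.6]] [[315.6, 180.9], [335.1, 202.0], [285.3, 173.7]] [[314.8, 185.8], [334.0, 206.8], [285.0, 178.6]]
scene -0.02 False [[317.1 179.1]] [541.7 233.9] [ 74.9 172.3]
scene -0.02 True [[316.2 178.6]] [542.9 233. ] [33.5 27.2]
scene 0 False [[317.1 179.1]] [547.4 215.9] [ 72.8 167.6]
scene 0 True [[316.2 178.6]] [548.5 215. ] [32.6 26.5]
scene 0.02 False [[317.1 179.1]] [553.  197.8] [ 70.8 162.9]
scene 0.02 True [[316.2 178.6]] [554.2 197. ] [31.7 25.8]
side 0 False [[261.6 165.8]] [559.4 222.1] [ 78.5 154.2]
side 0.02 False [[261.6 165.8]] [552.6 190.9] [ 76.5 150.3]
w1 -0.02 False [[258.6 157.4]] [560.6 207.2] [ 64.1 175.2]
w1 -0.02 True [[257.8 160.8]] [558.6 207.1] [38.  38.7]
w1 0 False [[258.6 157.4]] [556.3 206.9] [ 60.9 166.5]
w1 0 True [[257.8 160.8]] [554.4 206.7] [36.1 36.8]
w1 0.02 False [[258.6 157.4]] [552.  206.5] [ 57.8 157.9]
w1 0.02 True [[257.8 160.8]] [550.2 206.4] [34.3 34.9]
```

The board height checks out (wrist and scene agree on z = 0.02), but the fingertip appears about 10 px higher than its reported pose projects. I'll mark the expected tip at several height offsets in both views.

```bash
python3 - <<'E'
from h import *
def proj(c,P):
    q=(np.atleast_2d(P)-c['position'])@c['rotation'];return cv2.projectPoints(q,np.zeros(3),np.zeros(3),c['K'],np.array(c['D'],float))[0].reshape(-1,2)
s=get_state();p=np.array(s['position']);Rm=R.from_rotvec(s['tool_rot']).as_matrix()
out=[]
for n,(x,y) in(('side',(225,125)),('scene',(265,125)),('wrist',None) ) if 0 else (('side',(225,125)),('scene',(265,125))):
    c=snap(n);k=6;im=cv2.resize(c['image'][y:y+80,x:x+66],None,fx=k,fy=k,interpolation=2)
    for sg,col in((-1,(255,255,0)),(1,(0,255,255))):
        for o in(0,.01,.02,.03):
            u=((proj(c,p+sg*Rm[:,1]*.0435+[0,0,o])[0]-[x,y]+.5)*k).astype(int);cv2.circle(im,tuple(int(v) for v in u),3,col,-1)
    out.append(im)
cv2.imwrite('pics/d3.png',np.hstack(out)[:,:,::-1])
w=snap('wrist');print('wrist tips',proj(w,p+.0435*Rm[:,1]),proj(w,p-.0435*Rm[:,1]))
E
```

```text
wrist tips [[320.52049936 222.30933775]] [[183.65570687 222.21455998]]
```

View pics/d3.png

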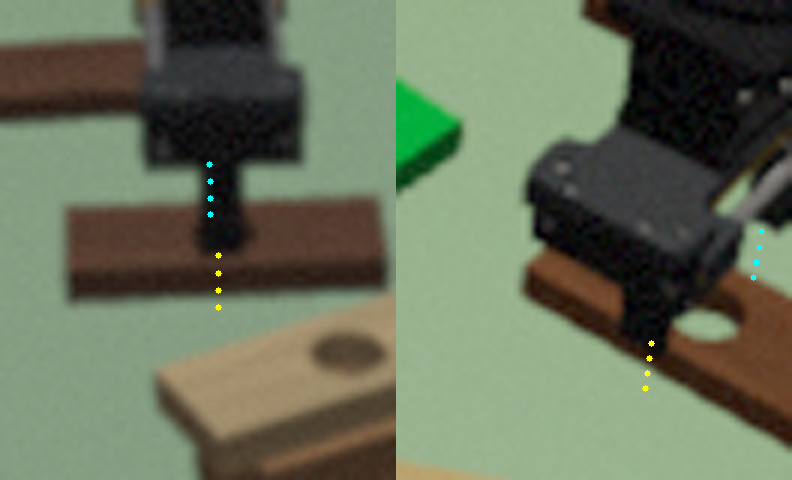

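Both views agree: the real fingertips are about 28–30 mm above the reported TCP (the side picture shows the tip about 30 mm above the yellow dots), and the wrist-image tip spacing fits too. From here I'll treat tips = TCP + 29 mm, lower 24 mm more with a force check, then grip.

```bash
python3 -m jog '[[0,0,-4,0],[0,0,-8,0],[0,0,-12,0],[0,0,-15,0],[0,0,-18,0],[0,0,-20,0],[0,0,-22,0],[0,0,-22,0]]'; python3 -m jog '[[0,0,0,0],[0,0,0,0],[0,0,0,0],[0,0,0,0],[0,0,0,0],[0,0,0,0],[0,0,0,0],[0,0,0,0]]' -1 30
```

```text
time: 11.85
position: [0.5494, 0.2071, -0.0196]
tool_rot: [-0.263, -3.13, 0.0]
ft_force: [-0.5, -0.5, 0.2]
grip_width: 0.998
time: 12.85
position: [0.5495, 0.2071, -0.0195]
tool_rot: [0.263, 3.13, 0.0]
ft_force: [-0.4, -0.3, 0.4]
grip_width: 0.678
```

Gripped (0.678 ≈ 59 mm). Lift and carry over the stand.

```bash
python3 -m jog '[[0,0,10,0],[0,0,30,0],[0,0,55,0],[0,0,80,0],[0,0,105,0],[0,0,120,0],[0,0,125,0],[0,0,125,0]]'; python3 -m jog '[[3,-30,0,0.07],[6,-65,0,0.15],[9,-100,0,0.22],[12,-135,0,0.3],[14,-165,0,0.37],[15,-185,0,0.448],[15,-189,0,0.448],[15,-189,0,0.448]]'
python3 - <<'E'
from h import *
s=get_state();print(s['position'],yaw(),s['time'])
c=snap('wrist');save(c,'pics/w4.png')
zb=s['position'][2]+.0195
H=hsv(c);m=cv2.inRange(H,(0,90,20),(18,255,140))
for k,p in blobs(m,400):
    w=plane(c,k.reshape(-1,2),zb+.02)[:,:2]; print('dark',k.mean(0).round(),p,cv2.minAreaRect((w*1000).astype(np.float32)))
m=cv2.inRange(H,(15,60,130),(28,190,255))
for k,p in blobs(m,300):
    w=plane(c,k.reshape(-1,2),.07)[:,:2]; print('pale',k.mean(0).round(),p,cv2.minAreaRect((w*1000).astype(np.float32)))
E
```

```text
time: 13.85
position: [0.5493, 0.2071, 0.1054]
tool_rot: [-0.263, -3.13, -0.0]
ft_force: [0.1, -0.3, -1.1]
grip_width: 0.681
time: 14.85
position: [0.564, 0.0188, 0.1048]
tool_rot: [0.437, -3.11, -0.001]
ft_force: [0.1, -0.2, -1.7]
grip_width: 0.682
[0.5639864  0.01884943 0.10480166] [-0.2756333   0.96126261] 14.85
dark [[243. 329.]] -1 ((609.4137573242188, 29.31536865234375), (31.436098098754883, 106.84314727783203), 20.03211212158203)
dark [[181. 329.]] 408 ((623.902099609375, -8.00252914428711), (17.489479064941406, 32.9693603515625), 44.56541442871094)
dark [[253. 183.]] -1 ((533.0726928710938, 10.920097351074219), (90.68960571289062, 61.84101867675781), 16.007118225097656)
dark [[253. 245.]] 458 ((560.8025512695312, 18.881898880004883), (26.890838623046875, 26.64620018005371), 62.83183288574219)
dark [[ 9. 36.]] -1 ((493.66412353515625, -119.84790802001953), (13.830172538757324, 42.27320861816406), 76.1243667602539)
pale [[181. 329.]] -1 ((688.5358276367188, -10.473749160766602), (24.848121643066406, 47.456382751464844), 44.53244400024414)
pale [[253. 245.]] -1 ((595.970703125, 28.6253662109375), (39.661048889160156, 37.50697708129883), 67.21739959716797)
pale [[249.  95.]] -1 ((490.4478454589844, -4.315225601196289), (3.2611844539642334, 60.4588508605957), 16.685550689697266)
```

View pics/w4.png

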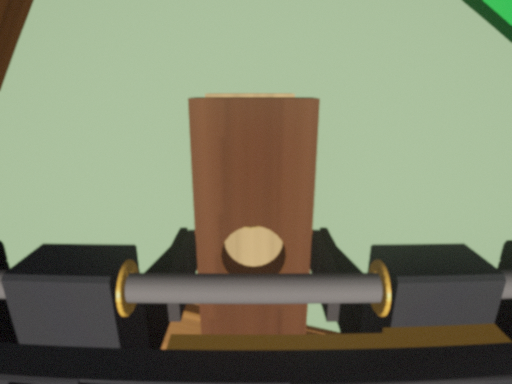

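The board is held and square (yaw 16°), its estimated hole centre at about (566, 20) mm against the pale board's (566, 18). Lower gently.

```bash
python3 -m jog '[[0,-1.5,-12,0],[0,-1.5,-24,0],[0,-1.5,-34,0],[0,-1.5,-42,0],[0,-1.5,-47,0],[0,-1.5,-50,0],[0,-1.5,-52,0],[0,-1.5,-53,0]]';python3 -m jog '[[0,0,-0.5,0],[0,0,-1,0],[0,0,-1.5,0],[0,0,-1.5,0],[0,0,-1.5,0],[0,0,-1.5,0],[0,0,-1.5,0],[0,0,-1.5,0]]'
```

```text
time: 15.9
position: [0.5646, 0.0167, 0.0526]
tool_rot: [-0.439, 3.11, 0.0]
ft_force: [-0.4, 0.0, -1.2]
grip_width: 0.684
time: 16.9
position: [0.5645, 0.0167, 0.051]
tool_rot: [-0.439, 3.111, 0.0]
ft_force: [-0.2, -0.3, -1.5]
grip_width: 0.685
```

```bash
python3 -m jog '[[0,0,-0.3,0],[0,0,-0.6,0],[0,0,-0.9,0],[0,0,-1.2,0],[0,0,-1.5,0],[0,0,-1.5,0],[0,0,-1.5,0],[0,0,-1.5,0]]'
```

```text
time: 17.9
position: [0.5645, 0.0167, 0.0505]
tool_rot: [-0.439, 3.111, 0.001]
ft_force: [-3.0, 0.5, 7.3]
grip_width: 0.685
```

Contact. Release and rise, then check.

```bash
python3 -m jog '[[0,0,1,0],[0,0,1,0],[0,0,1,0],[0,0,1,0],[0,0,1,0],[0,0,1,0],[0,0,1,0],[0,0,1,0]]' 1 30; python3 -m jog '[[0,0,15,0],[0,0,40,0],[0,0,70,0],[0,0,100,0],[0,0,130,0],[0,0,150,0],[0,0,150,0],[0,0,150,0]]'
python3 - <<'E'
from h import *
s=get_state();print(s['position'],yaw(),s['time'])
c=snap('wrist');save(c,'pics/w5.png')
H=hsv(c);m=cv2.inRange(H,(0,90,20),(18,255,150))
for k,p in blobs(m,300):
    w=plane(c,k.reshape(-1,2),.09)[:,:2]; print('dark',k.mean(0).round(),p,cv2.minAreaRect((w*1000).astype(np.float32)))
E
```

```text
time: 18.9
position: [0.5645, 0.0167, 0.0505]
tool_rot: [-0.439, 3.111, 0.0]
ft_force: [-1.1, -0.1, -0.5]
grip_width: 0.996
time: 19.9
position: [0.564, 0.0167, 0.2]
tool_rot: [0.439, -3.11, -0.0]
ft_force: [-0.1, 0.0, 0.1]
grip_width: 0.998
[0.56403041 0.01665038 0.20001339] [-0.27652836  0.96100572] 19.9
dark [[250. 326.]] -1 ((735.657958984375, 46.55926513671875), (67.09223175048828, 261.55682373046875), 15.991175651550293)
dark [[215. 267.]] -1 ((659.48291015625, 7.340091705322266), (29.046037673950195, 105.37625885009766), 16.42124366760254)
dark [[126. 250.]] -1 ((675.6233520507812, -90.80142974853516), (20.769983291625977, 49.358863830566406), 60.54630661010742)
dark [[252. 174.]] -1 ((566.833984375, 17.408199310302734), (159.41603088378906, 59.81364059448242), 16.1241455078125)
dark [[38. 70.]] -1 ((531.9879760742188, -205.27264404296875), (57.38475036621094, 179.18995666503906), 75.47801971435547)
```

View pics/w5.png

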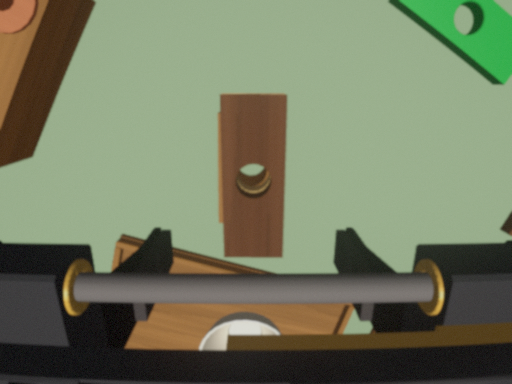

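Dark board: (566.8, 17.4) mm, yaw 16.1°, flat on the pale board with holes overlapping at (253,177). The stand peeks out at left, col 219. Moving on to the pin at top left.

```bash
python3 -m jog '[[-13,-35,0,0],[-26,-70,0,0],[-39,-105,0,0],[-52,-140,0,0],[-65,-175,0,0],[-78,-210,0,0],[-90,-240,0,0],[-96,-259,0,0]]' 1 30; python3 -m jog '[[0,0,0,0],[0,0,0,0],[0,0,0,0],[0,0,0,0],[0,0,0,0],[0,0,0,0],[0,0,0,0],[0,0,0,0]]'
cp h.py h2.py; python3 - <<'E'
from h import *
import pickle
s=get_state();print(s['position'],s['time'])
c=snap('wrist');save(c,'pics/w6.png');pickle.dump(c,open('w6.pkl','wb'))
H=hsv(c);m=cv2.inRange(H,(4,110,60),(13,200,255))
for k,p in blobs(m,150):
    w=plane(c,k.reshape(-1,2),.086)[:,:2]; print('copper',k.mean(0).round(),p,cv2.minAreaRect((w*1000).astype(np.float32)))
E
```

```text
time: 20.95
position: [0.4668, -0.244, 0.1995]
tool_rot: [0.435, -3.11, -0.001]
ft_force: [-0.2, -0.4, 0.3]
grip_width: 1.001
time: 21.95
position: [0.4685, -0.2424, 0.2005]
tool_rot: [-0.439, 3.111, 0.0]
ft_force: [0.5, -0.8, 0.6]
grip_width: 1.0
[ 0.46846396 -0.24237688  0.20051942] 21.95
copper [[256. 175.]] -1 ((466.81170654296875, -239.16323852539062), (59.3989143371582, 59.695064544677734), 16.078699111938477)
copper [[262.  55.]] -1 ((361.4451904296875, -264.2842712402344), (57.630123138427734, 57.95719909667969), 16.175792694091797)
copper [[262.  55.]] 17 ((360.9757995605469, -264.3717346191406), (57.01925277709961, 56.788578033447266), 61.80828094482422)
```

View pics/w6.png

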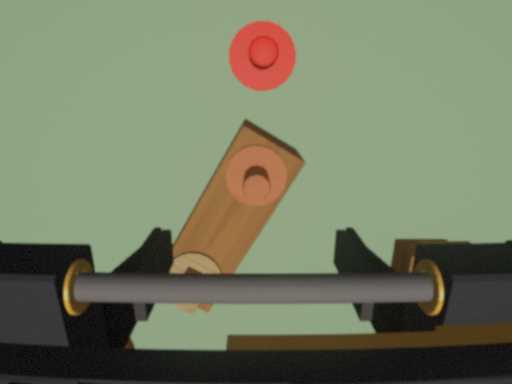

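Picture: copper pin collar at (256,175), red look-alike at (262,55), square peg at (190,280). The collar centre works out at (466.8, -239.2) mm with diameter 59.5 mm, which matches. Descend around the knob and grip.

```bash
python3 -m jog '[[-1.5,3,-25,0],[-1.5,3,-50,0],[-1.5,3,-75,0],[-1.5,3,-95,0],[-1.5,3,-110,0],[-1.5,3,-122,0],[-1.5,3,-130,0],[-1.5,3,-133,0]]' 1; python3 -m jog '[[0,0,0,0],[0,0,0,0],[0,0,0,0],[0,0,0,0],[0,0,0,0],[0,0,0,0],[0,0,0,0],[0,0,0,0]]' -1 25;python3 -m jog '[[0,0,0,0],[0,0,0,0],[0,0,0,0],[0,0,3,0],[0,0,6,0],[0,0,9,0],[0,0,10,0],[0,0,10,0]]' -1 25
```

```text
time: 23.0
position: [0.467, -0.2394, 0.0673]
tool_rot: [0.439, -3.111, -0.0]
ft_force: [0.8, 0.1, 0.0]
grip_width: 1.0
time: 24.0
position: [0.467, -0.2394, 0.0675]
tool_rot: [-0.439, 3.111, -0.0]
ft_force: [0.2, -0.4, -0.6]
grip_width: 0.266
time: 25.0
position: [0.467, -0.2393, 0.0776]
tool_rot: [-0.439, 3.111, 0.0]
ft_force: [-0.2, 0.3, -0.9]
grip_width: 0.266
```

Gripped (23 mm). Lift clear, and work out the stand hole's place from the earlier pictures meanwhile.

```bash
python3 -m jog '[[0,0,10,0],[0,0,30,0],[0,0,50,0],[0,0,70,0],[0,0,90,0],[0,0,110,0],[0,0,125,0],[0,0,125,0]]'
python3 - <<'E'
from h import *
import pickle
def proj(c,P):
    q=(np.atleast_2d(P)-c['position'])@c['rotation'];return cv2.projectPoints(q,np.zeros(3),np.zeros(3),c['K'],np.array(c['D'],float))[0].reshape(-1,2)
im=cv2.imread('pics/w5.png')[:,:,::-1].copy()
w=pickle.load(open('w6.pkl','rb'));c=dict(w)
# camera pose for w5: same tool orientation, shifted TCP
c['position']=w['position']+np.array([.56403,.01665,.20001])-np.array([.46846,-.24238,.20052])
P=plane(c,[(219,113),(219.5,165),(220.5,221)],.05)[:,:2]*1000
u=np.array([np.cos(.281),np.sin(.281)]);n=np.array([-u[1],u[0]])
for p in P: print('stand edge along,across rel to dark centre',((p-[566.8,17.4])@u).round(1),((p-[566.8,17.4])@n).round(1))
# see-through lens of hole: green pixels through all three
H=cv2.cvtColor(im[150:205,225:280],cv2.COLOR_RGB2HSV);g=cv2.inRange(H,(35,30,60),(70,120,255));ys,xs=np.nonzero(g)
if 1:
    k=[b for b,q in blobs(g,20)]
    for b in k: print('green',b.reshape(-1,2).min(0)+[225,150],b.reshape(-1,2).max(0)+[225,150])
for z,nm in((.09,'top'),(.07,'dark bottom'),(.05,'stand top'),(0,'stand bottom')):
    q=[(.5668+.017*np.cos(t),.0174+.017*np.sin(t),z) for t in np.linspace(0,6.28,40)];q=proj(c,q);print(nm,q.min(0).round(1),q.max(0).round(1))
s=get_state();print(s['position'],s['grip_width'],s['ft_force'])
E
```

```text
time: 26.0
position: [0.4677, -0.2397, 0.2038]
tool_rot: [-0.438, 3.108, -0.001]
ft_force: [-0.1, -1.2, -1.9]
grip_width: 0.27
stand edge along,across rel to dark centre -60.3 -33.8
stand edge along,across rel to dark centre -6.3 -34.8
stand edge along,across rel to dark centre 57.5 -35.5
green [241 164] [263 175]
top [234.3 163.1] [270.1 197.6]
dark bottom [235.4 158.8] [269.1 191.5]
stand top [236.3 155. ] [268.2 186.1]
stand bottom [238.3 147.1] [266.4 174.7]
[ 0.46770829 -0.23974047  0.20380489] 0.2701391965206573 [-0.10699292 -1.17890907 -1.8521519 ]
```

The stand is centred within about 2 mm of the boards. Carry the pin over the hole.

```bash
python3 -m jog '[[10,25,0,0],[23,60,0,0],[37,96,0,0],[52,135,0,0],[68,175,0,0],[84,215,0,0],[96,247,0,0],[99.5,257,0,0]]'; python3 -m jog '[[0,0,0,0],[0,0,0,0],[0,0,0,0],[0,0,0,0],[0,0,-5,0],[0,0,-10,0],[0,0,-15,0],[0,0,-20,0]]'
python3 - <<'E'
from h import *
def proj(c,P):
    q=(np.atleast_2d(P)-c['position'])@c['rotation'];return cv2.projectPoints(q,np.zeros(3),np.zeros(3),c['K'],np.array(c['D'],float))[0].reshape(-1,2)
s=get_state();p=np.array(s['position']);print(p,s['grip_width'],s['ft_force'],s['time'])
out=[]
zt=.005+p[2]-.0675
for n in('side','scene'):
    c=snap(n);q=proj(c,[(p[0],p[1],zt),(.5665,.0175,.09)]);x,y=(q.mean(0)-[33,50]).astype(int);k=6
    im=cv2.resize(c['image'][y:y+80,x:x+66],None,fx=k,fy=k,interpolation=2)
    for u,col in zip(q,((255,255,0),(0,255,255))): cv2.circle(im,tuple(int(v) for v in (u-[x,y]+.5)*k),3,col,-1)
    out.append(im)
cv2.imwrite('pics/p1.png',np.hstack(out)[:,:,::-1]);print(zt)
E
```

```text
time: 27.0
position: [0.5662, 0.0205, 0.2011]
tool_rot: [0.445, -3.108, -0.001]
ft_force: [-0.6, -0.8, -0.8]
grip_width: 0.267
time: 28.0
position: [0.5663, 0.0177, 0.1819]
tool_rot: [0.439, -3.11, -0.0]
ft_force: [0.5, -0.0, -1.7]
grip_width: 0.267
[0.56634225 0.01770321 0.18193621] 0.26670000587344295 [ 0.49454702 -0.0494681  -1.70175895] 28.0
0.11943621090953052
```

View pics/p1.png

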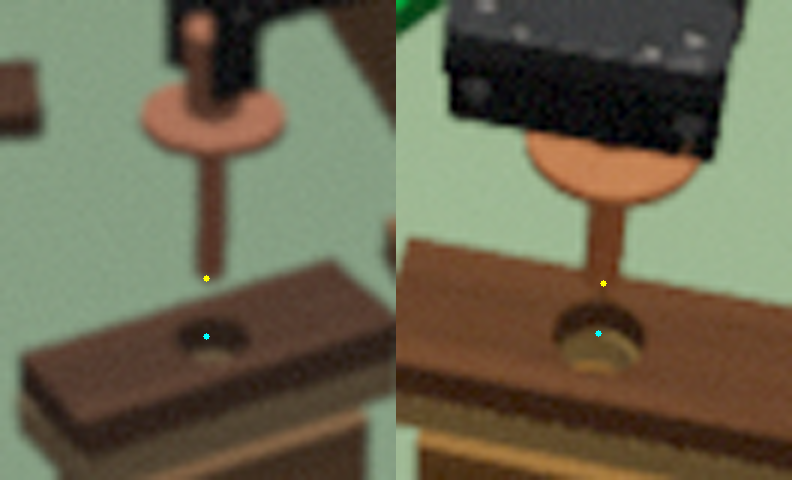

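The pin is held upright, its tip (yellow) directly over the hole (cyan) in both views. Lower it with force checks.

```bash
python3 -m jog '[[0,0,-7,0],[0,0,-14,0],[0,0,-21,0],[0,0,-28,0],[0,0,-35,0],[0,0,-42,0],[0,0,-48,0],[0,0,-50,0]]';python3 -m jog '[[0,0,-7,0],[0,0,-14,0],[0,0,-21,0],[0,0,-28,0],[0,0,-35,0],[0,0,-40,0],[0,0,-45,0],[0,0,-47,0]]'
```

```text
time: 29.1
position: [0.5662, 0.0177, 0.132]
tool_rot: [0.439, -3.11, -0.0]
ft_force: [-0.1, 0.0, -1.6]
grip_width: 0.264
time: 30.1
position: [0.5663, 0.0176, 0.0851]
tool_rot: [0.439, -3.11, -0.0]
ft_force: [0.5, -0.1, -1.8]
grip_width: 0.267
```

```bash
python3 -m jog '[[0,0,-1,0],[0,0,-2,0],[0,0,-3,0],[0,0,-4,0],[0,0,-5,0],[0,0,-6,0],[0,0,-6,0],[0,0,-6,0]]';python3 -m jog '[[0,0,-0.3,0],[0,0,-0.6,0],[0,0,-0.9,0],[0,0,-1.2,0],[0,0,-1.5,0],[0,0,-1.5,0],[0,0,-1.5,0],[0,0,-1.5,0]]'
```

```text
time: 31.1
position: [0.5665, 0.0177, 0.0795]
tool_rot: [-0.439, 3.111, 0.0]
ft_force: [0.1, 0.7, -2.0]
grip_width: 0.266
time: 32.1
position: [0.5665, 0.0177, 0.078]
tool_rot: [-0.439, 3.111, 0.0]
ft_force: [0.2, 0.1, -0.9]
grip_width: 0.267
```

```bash
python3 -m jog '[[0,0,-0.3,0],[0,0,-0.6,0],[0,0,-0.9,0],[0,0,-1.2,0],[0,0,-1.2,0],[0,0,-1.2,0],[0,0,-1.2,0],[0,0,-1.2,0]]'
```

```text
time: 33.1
position: [0.5665, 0.0177, 0.0775]
tool_rot: [-0.439, 3.111, 0.001]
ft_force: [-2.4, -0.1, 4.6]
grip_width: 0.267
```

Collar touches the board at the expected height. Release and rise straight up.

```bash
python3 -m jog '[[0,0,0.5,0],[0,0,0.5,0],[0,0,0.5,0],[0,0,0.5,0],[0,0,0.5,0],[0,0,0.5,0],[0,0,0.5,0],[0,0,0.5,0]]' 1; python3 -m jog '[[0,0,5,0],[0,0,15,0],[0,0,35,0],[0,0,60,0],[0,0,90,0],[0,0,120,0],[0,0,135,0],[0,0,135,0]]'
python3 - <<'E'
from h import *
s=get_state();print(s['position'],s['ft_force'],s['time'])
c=snap('wrist');a=snap('side')
im=np.hstack([cv2.resize(c['image'],(480,360)),cv2.resize(a['image'][140:240,230:320],(320,356),interpolation=2)[:360] if 0 else cv2.resize(a['image'][140:240,230:320],(320,360),interpolation=2)])
cv2.imwrite('pics/f.png',im[:,:,::-1])
H=hsv(c)
m=cv2.inRange(H,(4,110,60),(13,200,255))
for k,p in blobs(cv2.inRange(H,(4,110,100),(13,200,255)),300):
    w=plane(c,k.reshape(-1,2),.096)[:,:2]; print('copper',k.mean(0).round(),p,cv2.minAreaRect((w*1000).astype(np.float32)))
for k,p in blobs(cv2.inRange(H,(0,90,20),(18,255,255)),1500):
    w=plane(c,k.reshape(-1,2),.09)[:,:2]; print('dark',k.mean(0).round(),p,cv2.minAreaRect((w*1000).astype(np.float32)))
E
```

```text
time: 34.1
position: [0.5665, 0.0176, 0.0773]
tool_rot: [-0.439, 3.111, 0.0]
ft_force: [0.6, -0.2, 0.7]
grip_width: 0.986
time: 35.1
position: [0.5671, 0.0177, 0.2134]
tool_rot: [-0.438, 3.109, 0.0]
ft_force: [-0.3, -0.5, -0.1]
grip_width: 1.001
[0.56713311 0.01766644 0.21341655] [-0.30482205 -0.50083891 -0.06452982] 35.1
copper [[253. 165.]] -1 ((565.6712646484375, 17.84457015991211), (153.5114288330078, 58.36867141723633), 16.083946228027344)
dark [[292. 334.]] -1 ((732.7192993164062, 106.03936767578125), (68.84996795654297, 137.69412231445312), 15.046528816223145)
dark [[173. 326.]] -1 ((770.74169921875, -18.70142364501953), (71.98562622070312, 128.42750549316406), 14.887929916381836)
dark [[226. 264.]] -1 ((674.1188354492188, 25.85097885131836), (39.69841384887695, 138.14292907714844), 4.718483924865723)
dark [[252. 167.]] -1 ((566.55615234375, 17.090110778808594), (159.5637969970703, 63.194419860839844), 14.625964164733887)
dark [[35. 67.]] -1 ((538.4814453125, -195.3072052001953), (163.8868408203125, 92.90030670166016), 5.604248523712158)
```

Viewer limit reached, so I'll check numerically: isolate the bright copper in two views.

```bash
python3 - <<'E'
from h import *
for n,lo in(('wrist',120),('side',110),('scene',135)):
    c=snap(n);m=cv2.inRange(hsv(c),(4,90,lo),(14,200,255))
    for k,p in blobs(m,40):
        w=plane(c,k.reshape(-1,2),.096)[:,:2];r=cv2.minAreaRect((w*1000).astype(np.float32))
        if p<0 and abs(r[0][0]-566)<50 and abs(r[0][1]-17)<70: print(n,k.mean(0).round(),np.round(r[0],1),np.round(r[1],1))
c=snap('side')
def proj(P):
    q=(np.atleast_2d(P)-c['position'])@c['rotation'];return cv2.projectPoints(q,np.zeros(3),np.zeros(3),c['K'],np.array(c['D'],float))[0].reshape(-1,2)
q=proj([(.5665,.0175,.136),(.5665,.0175,.096)]);print('expected knob top, collar',q.round(1))
m=cv2.inRange(hsv(c),(4,90,75),(14,200,255));x,y=q[0].astype(int)
for r in range(y-8,y+24,2): t=np.nonzero(m[r,x-18:x+19])[0]; print(r,(t.min()+x-18,t.max()+x-18) if len(t) else None)
E
```

```text
wrist [[246. 182.]] [571.6  19.4] [71.1 59.2]
side [[283. 176.]] [567.8  15.9] [56.7 59.7]
scene [[291. 208.]] [564.1  18.9] [60.3 65. ]
expected knob top, collar [[282.1 161.4]
 [281.9 174.6]]
153 None
155 None
157 None
159 None
161 (np.int64(280), np.int64(286))
163 (np.int64(279), np.int64(286))
165 (np.int64(280), np.int64(286))
167 (np.int64(280), np.int64(300))
169 (np.int64(280), np.int64(300))
171 (np.int64(275), np.int64(300))
173 (np.int64(273), np.int64(300))
175 (np.int64(269), np.int64(300))
177 (np.int64(264), np.int64(300))
179 (np.int64(264), np.int64(298))
181 (np.int64(264), np.int64(291))
183 (np.int64(264), np.int64(285))
```

The collar measures about 57×60 mm at the seated height, centred within 2–3 mm of the hole, and the knob is upright. Handing in.

```bash
python3 -c "
from bench import *
print(close_job());print(get_state()['time'])"
```

```text
the job is handed in; nothing more can be done
None
the job is handed in; nothing more can be done
```

I laid the dark holed board on the pale board, then lowered the copper pin through both until its collar touched. I released it, backed off and handed in at about 35 s of the 72 s allowed. No verdict is reported.

- **First grip missed:** the fingers closed above the board without moving it. The side and scene views showed the fingertips about 29 mm above the reported TCP, so I corrected for that and the second grip held.
- **Board:** after release it measured (566.8, 17.4) mm at 16.1°, against the pale board at (566, 18) mm and 16.1°. The stand is centred within about 2 mm of it.
- **Pin:** the collar touched down at the expected height. In the side view it measures 57×60 mm and lies within about 2 mm of the hole, with the knob upright.
- **Weaker checks:** the last wrist reading of the collar was about 5 mm off (71×59 mm). I think nearby brown was merging into the colour mask. The picture limit stopped me viewing the final state, so the pin was only checked by numbers.

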